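# Let two tins out of the can rack

### The job

I need two tins from the sloping can rack, one at a time: with your fingertips press the black pad of its rocking lever all the way down so that the gate lifts and one tin rolls to the front, then let the lever come right back up so that the next tin rolls on to the gate; do this twice. Finish with two tins lying at the front, the third waiting behind the closed gate and the lever up. Do not touch the tins, and leave the shakers and the coffee capsule where they stand.

Things in the scene. Friction and masses are not known exactly. Their poses are not given: they have to be found in the camera images.
- rack: Plywood can rack, fixed, 324 mm long (x), 94 mm wide (y). Origin on the worktop, under the lane; -x is the low front, z up. Lane floor falls 0.14 rad to -x, from 61 to 16 mm high; side boards rise 24 mm above it. Lip 245 mm before, back board 75 mm behind the origin. Two ears (30 mm long, top at z = 0.131) bear the lever's shaft, which lies along y at x = -0.093, z = 0.116.
- rocker (a joint): Steel rocking lever, rad: 0 = rest (gate down, pad up), 0.64 = fully pressed, at its stop (gate up). A spring returns it; the pad takes 3 to 6 N. Above 0.57 the gate lets a tin pass while a second roller bar behind it holds back the next, so a full press frees exactly one tin; once it is let back below 0.08 the next rolls to the gate in about half a second.
- pad_top (a point): Middle of the upper face of press_pad, the black ribbed pad on the lever's rear end, 34 mm (along the lane) x 30 mm (across) x 7 mm, the rack's highest part. In the rack's frame at rest x = -0.034, y = 0, z = 0.173, face leaning 0.32 rad, rear edge up; fully pressed x = -0.012, z = 0.127, leaning 0.32 rad the other way: 46 mm down with 22 mm drift to +x.
- tin1_center (a point): Middle of the first food tin from the front at the start: printed tin, 57 mm diameter, 72 mm long, lying across the lane, about 0.18 kg, free to roll down. Waiting at the gate its middle is at x = -0.081 in the rack's frame; the first tin at the front lip lies at x = -0.208, the second behind it at x = -0.151.
- tin2_center (a point): Middle of the second food tin from the front at the start: printed tin, 57 mm diameter, 72 mm long, lying across the lane, about 0.18 kg, free to roll down. Waiting at the gate its middle is at x = -0.081 in the rack's frame; the first tin at the front lip lies at x = -0.208, the second behind it at x = -0.151.
- tin3_center (a point): Middle of the third food tin from the front at the start: printed tin, 57 mm diameter, 72 mm long, lying across the lane, about 0.18 kg, free to roll down. Waiting at the gate its middle is at x = -0.081 in the rack's frame; the first tin at the front lip lies at x = -0.208, the second behind it at x = -0.151.
- tin1: The same tin 1 (counted from the front); origin in the middle of one flat end, z along the tin's axis.
- tin2: The same tin 2 (counted from the front); origin in the middle of one flat end, z along the tin's axis.
- tin3: The same tin 3 (counted from the front); origin in the middle of one flat end, z along the tin's axis.
- salt_shaker: Salt shaker, glass with a grey cap, 44 mm wide, 90 mm high, upright beside the rack on the side away from the robot, 15 to 35 mm from its side board; bystander. Origin under its middle.
- pepper_shaker: Pepper shaker of the same make, 44 mm wide, 90 mm high, upright beside the rack on the side away from the robot, 15 to 35 mm from its side board; bystander. Origin under its middle.
- coffee_capsule: Small foil coffee capsule, 37 mm wide, 24 mm high, standing rim down beside the rack on the robot's side, 10 to 20 mm from its side board; bystander. Origin under its middle.
There are look-alikes about, which are no part of the job. What is shaped like the tin2 but purple is not meant.

How it is judged:
By the outcome, as a careful person would: the job done as asked, in the order asked, and still so for the second after the job is handed in, with the robot touching nothing.
It also fails if it takes over 38 s, if anything falls off the work surface, if the arm or the gripper's body presses on something with over 40 N, if the wrist force passes 120 N, or if a joint passes its speed limit or range.

### The arm

A 7-joint arm with a two-finger parallel gripper is mounted at the origin on a cart in front of the work surface, level with it; the furniture and walls round the work are solid. World frame = base frame: x ahead of the robot, y to its left, z up, the work surface at z = 0. Lengths are in m, angles in rad, forces in N, time in s.
With the tool pointing down it reaches from about 0.4 to 0.85 m from the base axis. Payload 10.4 kg.
Tool frame: the origin (TCP) lies at the very end of the fingers, on their centre line; the grasp point (between the pads) lies 19 mm behind it; z points along the fingers, y is the line along which they close (so a half turn about z gives the same grasp; the last joint's range is limited). The gripper opens to 87 mm and grips with 3 to 60 N. Pads are 19 mm wide; open, the fingers measure 117 mm over their backs; the gripper's body (75 mm by 190 mm) begins 51 mm behind the grasp point.
Start: joints at [-1.273, 0.332, -0.065, 1.46, 0.022, 1.35, -0.088], TCP at [0.197, 0.593, 0.199] pointing down, gripper open.
Joint ranges: [-2.6, 2.6], [-0.5, 2.12], [-1.47, 1.34], [0.16, 2.42], [-1.27, 4.41], [0.06, 2.06], [-2.6, 2.6]. Speed limits (rad/s): [2.22, 2.22, 2.79, 2.79, 3.14, 3.14, 3.14].

### API

Orientations are given as a unit quaternion [x, y, z, w].
In Python, from bench import r gives the robot as it stands.
- The arm moves only by the shell command python3 -m crank 'ROWS' [FORCE]. ROWS is JSON, a list that holds one entry, the list of rows, each a list of 5 numbers: the shift along the tool's x, y, z in mm, then the turn about the tool's z in degrees, then the opening, from -1 (shut) to 1 (fully open). A call has 1 to 20 rows; each row is the pose to reach, as a shift and turn from the pose commanded when the call began, along the tool's axes at that moment; what a row does not reach only later rows make up. A row lasts 1/10 s, in which the tool goes at most 50 mm and 8.59 degrees, less where a joint would pass 70% of its speed; a pose out of reach is approached as far as the arm can. A call with a gripper value outside its range is refused whole. The fingers move at their own pace and stop on an object; FORCE is the grip in N (left out, the last holds). Time passes only in rows, so rows that repeat a pose let the fingers close. It gives the time, the measured TCP pose, the force, the opening and the grip force at its end, in the units of the state.
- r.read_state(): the state, without advancing time (a new reading comes with each control period).
- r.camera(name): name is "scene" or "side" or "wrist"; returns a dict with "image" (400x640x3 uint8, red, green, blue), "vfov" (degrees; the focal length in pixels is half the picture's height over the tangent of half this angle, whatever the lens; pixels are square), "cx", "cy" (the principal point, pixels), "eye" and "attitude" of the camera in the world. Camera axes: x right, y down, z forward; pixel columns grow to the right and rows downward; lengths in m; the calibration is good to about 2 mm. A picture is of the moment at which its call begins. There is no depth.
- r.close_job(): hands the job in; it is judged then, once.
The state is a dict: "time": time; "joint_positions": joint angles; "joint_vel": joint speeds; "joint_torque": joint torques, N m; "ee_pos": TCP position; "eef_rot": TCP orientation; "ft_force": force on the tool from outside, world axes, zero at the start; "torque": the same for the moment, N m; "width": finger opening in m; "grip_force": force on a finger pad.
Only numpy, scipy, OpenCV 4.12 (cv2) and the standard library are available. Lean on these libraries where they do the work, as an engineer would, in place of code of your own. Each camera call takes 0.05 s, during which the arm holds its last target. There are 200 camera calls.

## Working session

There is one attempt and no reset: what is moved stays moved. The work goes in short steps, Python scripts to look and compute and a shell command to move; the robot and the scene stay as the last step left them, time stands still between calls to the robot, and variables do not carry over. Pictures are saved under pics/ and viewed, at most 10 in all, crops included, and the job is handed in when it is done.

```bash
mkdir -p pics
python3 - <<'E'
from bench import r
import cv2
for n in ("scene","side"):
    c=r.camera(n); cv2.imwrite(f"pics/{n}0.png",c["image"][:,:,::-1])
    print(n,c["vfov"],c["cx"],c["cy"],c["eye"],c["attitude"])
s=r.read_state(); print(s["time"],s["ee_pos"],s["eef_rot"],s["ft_force"],s["width"])
E
```

```text
scene 46.33895025824486 321.24109113737853 204.0893207924646 [ 0.17412374 -0.44915998  0.97125604] [ 0.90792446 -0.21710801  0.07749376 -0.35004571]
side 57.67834978554977 317.519984469824 203.55314796081205 [0.12249054 0.80367323 0.65103448] [-0.23870027  0.86272894 -0.42619739  0.13067804]
0.1 [0.19698804 0.59275667 0.19843563] [ 1.59721097e-01  9.87161979e-01 -6.28057009e-04 -5.98411061e-05] [0.1897106  0.40795449 0.01368958] 0.0872552166714539
```

View pics/scene0.png

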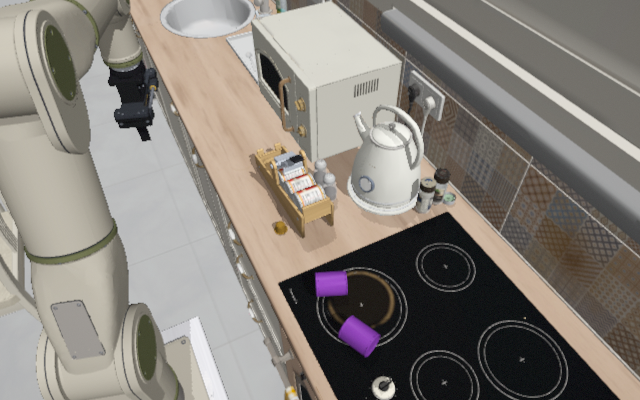

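View pics/side0.png

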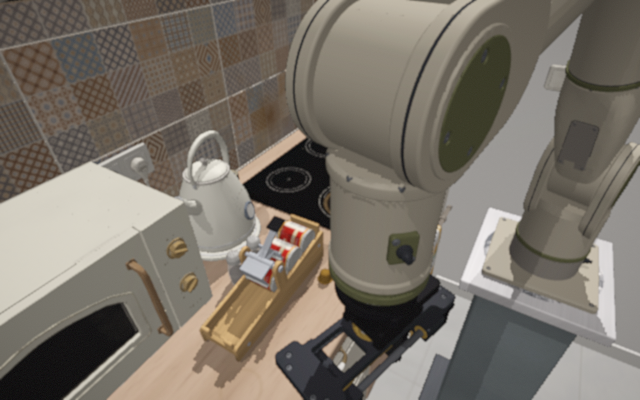

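The scene view shows the rack at about (295,190), with its low empty front at the upper left and the tins at the lower right. The side view shows it at (265,280), with the capsule at (325,275). I'll enlarge both.

Run:
```python
import cv2,numpy as np
a=cv2.imread("pics/scene0.png")[135:245,235:350]; b=cv2.imread("pics/side0.png")[205:365,190:340]
a=cv2.resize(a,(400,383),interpolation=cv2.INTER_CUBIC); b=cv2.resize(b,(400,427),interpolation=cv2.INTER_CUBIC)
o=np.zeros((427,800,3),np.uint8); o[:383,:400]=a; o[:,400:]=b; cv2.imwrite("pics/crop.png",o)
```

```text
(no output)
```

View pics/crop.png

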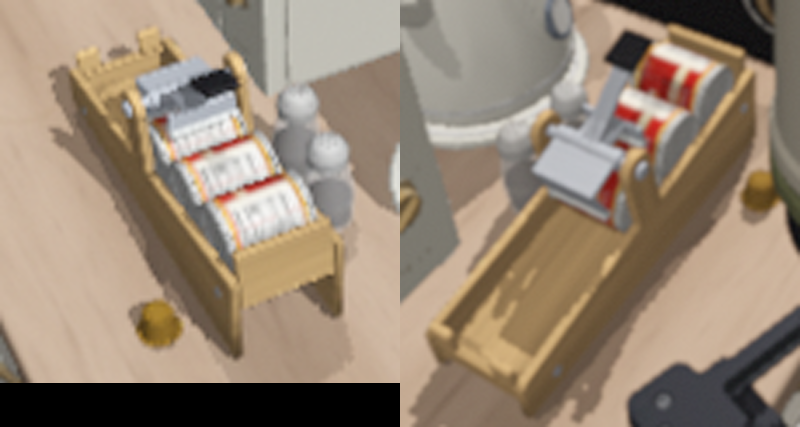

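```bash
cat > h.py <<'E'
import numpy as np, cv2
from scipy.spatial.transform import Rotation as R
def ray(c,uv):
    f=200/np.tan(np.radians(c["vfov"])/2)
    d=R.from_quat(c["attitude"]).apply([(uv[0]-c["cx"])/f,(uv[1]-c["cy"])/f,1]); return np.array(c["eye"]),d/np.linalg.norm(d)
def plane(c,uv,z):
    e,d=ray(c,uv); return e+d*(z-e[2])/d[2]
def tri(c1,u1,c2,u2):
    A=[];b=[]
    (e1,d1),(e2,d2)=ray(c1,u1),ray(c2,u2)
    s=np.linalg.lstsq(np.c_[d1,-d2],e2-e1,rcond=None)[0]
    p,q=e1+s[0]*d1,e2+s[1]*d2; return (p+q)/2,np.linalg.norm(p-q)
def dark(c,box,t=50):
    x0,y0,x1,y1=box; m=(c["image"][y0:y1,x0:x1].max(2)<t).astype(np.uint8)
    n,l,s,ce=cv2.connectedComponentsWithStats(m); i=1+np.argmax(s[1:,4]); return ce[i]+[x0,y0],s[i]
E
python3 - <<'E'
from bench import r
from h import *
S=r.camera("scene");D=r.camera("side")
a,sa=dark(S,(285,150,305,168));b,sb=dark(D,(262,214,283,233)); print(a,sa,b,sb)
print("pad",tri(S,a,D,b))
P=[plane(S,(303.4,236.2),0),plane(S,(332.8,224.7),0),plane(D,(238.7,358.7),0)]
print("feet",P)
# shaft ends: bolts
print("bolt",plane(S,(235+128/3.478,135+105/3.478),.116),plane(D,(190+243/2.667,205+170/2.667),.116))
print("ears",[plane(S,(235+x/3.478,135+y/3.478),.131) for x,y in((132,88),(233,55))],[plane(D,(190+x/2.667,205+y/2.667),.131) for x,y in((145,112),(232,150))])
v=P[0]-P[2]; yaw=np.arctan2(v[1],v[0]); print("len",np.linalg.norm(v),yaw)
v2=P[1]-P[0]; print(np.linalg.norm(v2),np.arctan2(v2[1],v2[0])-np.pi/2)
t=R.from_quat(r.read_state()["eef_rot"]); print(t.as_matrix())
E
```

```text
[295.89090909 158.34545455] [ 5  5 13  8 55] [275.21138211 223.85365854] [  6   4  15  13 123]
pad (array([0.50321194, 0.36908706, 0.17020478]), np.float64(0.0011981517913794131))
feet [array([0.46388333, 0.25753547, 0.        ]), array([0.55098017, 0.25691961, 0.        ]), array([ 4.59236477e-01,  5.70499589e-01, -1.11022302e-16])]
bolt [0.45645561 0.42903277 0.116     ] [0.45379016 0.42465006 0.116     ]
ears [array([0.46147379, 0.42967435, 0.131     ]), array([0.54578959, 0.42844312, 0.131     ])] [array([0.54582749, 0.42494433, 0.131     ]), array([0.46327067, 0.42332972, 0.131     ])]
len 0.31299861989755495 -1.5559495551991045
0.08709902551207371 -1.5778671847190295
[[-9.48998830e-01  3.15279509e-01 -2.26725124e-04]
 [ 3.15279589e-01  9.48998513e-01 -7.76582122e-04]
 [-2.96786244e-05 -8.08457329e-04 -9.99999673e-01]]
```

Pad top is at about (0.503, 0.369, 0.170), and rack +x points along world -y. Next I move above the pad with the fingers shut and their closing line along the lane.

```bash
python3 -m crank '[[[-25,-35,-45,0,-1],[-55,-75,-61,0,-1],[-80,-112,-61,-6,-1],[-105,-147,-61,-12,-1],[-145,-142,-61,-18.4,-1],[-185,-138,-61,-18.4,-1],[-225,-133,-61,-18.4,-1],[-265,-128,-55,-18.4,-1],[-305,-123,-45,-18.4,-1],[-340,-118,-38,-18.4,-1],[-361,-116,-32,-18.4,-1],[-361,-116,-32,-18.4,-1],[-361,-116,-32,-18.4,-1],[-361,-116,-32,-18.4,-1],[-361,-116,-32,-18.4,-1],[-361,-116,-32,-18.4,-1]]]'
python3 - <<'E'
from bench import r
from h import *
import cv2
s=r.read_state();print(s["time"],s["ee_pos"],s["ft_force"],s["width"]);print(R.from_quat(s["eef_rot"]).as_matrix().round(3))
o=[]
for n,(x,y) in (("scene",(235,90)),("side",(190,170))):
    c=r.camera(n); o.append(cv2.resize(c["image"][y:y+160,x:x+130,::-1],(390,480),interpolation=cv2.INTER_CUBIC))
cv2.imwrite("pics/above.png",np.hstack(o))
E
```

```text
time: 1.8
ee_pos: [0.5024, 0.3698, 0.2317]
eef_rot: [-0.001, 1.0, 0.0, 0.0]
ft_force: [-0.7, 0.2, 0.1]
width: 0.0006
grip_force: 0.0
1.8 [0.50241692 0.3698485  0.23167635] [-0.72649575  0.15385456  0.14259357] 0.0005687946364336908
[[-1.    -0.002  0.   ]
 [-0.002  1.     0.001]
 [-0.     0.001 -1.   ]]
```

View pics/above.png

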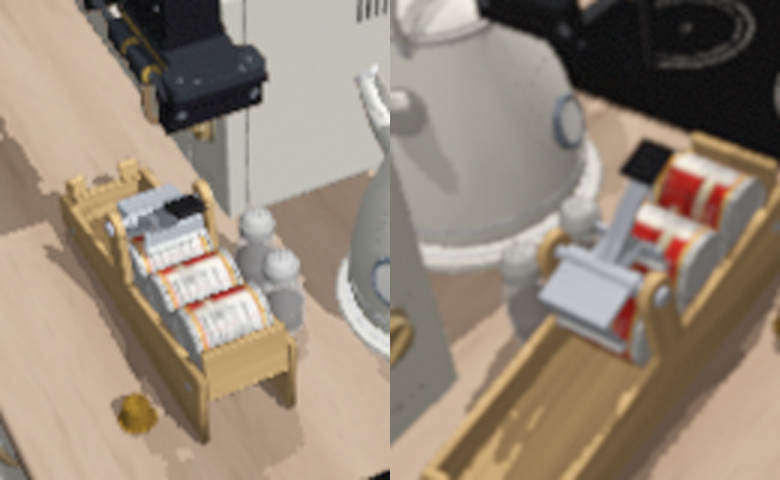

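Pad, tins and levers look unchanged, but the fingers don't appear above the pad where I expect them. I'll project the TCP into both full views.

Run:
```python
from bench import r
from h import *
s=r.read_state();o=[]
for n in ("scene","side"):
    c=r.camera(n); f=200/np.tan(np.radians(c["vfov"])/2)
    im=c["image"][:,:,::-1].copy()
    for p in (s["ee_pos"],np.array([.503,.369,.17])):
        q=R.from_quat(c["attitude"]).inv().apply(p-np.array(c["eye"])); u=(q[:2]/q[2]*f+[c["cx"],c["cy"]]); print(n,u)
        cv2.circle(im,tuple(int(v) for v in u),3,(0,255,0),1)
    print(c["eye"],c["attitude"]); o.append(im[:300,150:450] if n=="scene" else im[50:350,130:430])
cv2.imwrite("pics/proj.png",cv2.resize(np.hstack(o),(800,400)))
```

```text
scene [294.47749218 139.4331386 ]
scene [295.99128959 158.27603925]
[ 0.17412374 -0.44915998  0.97125604] [ 0.90792446 -0.21710801  0.07749376 -0.35004571]
side [272.62509076 200.22488983]
side [275.56881938 224.10676275]
[0.12249054 0.80367323 0.65103448] [-0.23870027  0.86272894 -0.42619739  0.13067804]
```

View pics/proj.png

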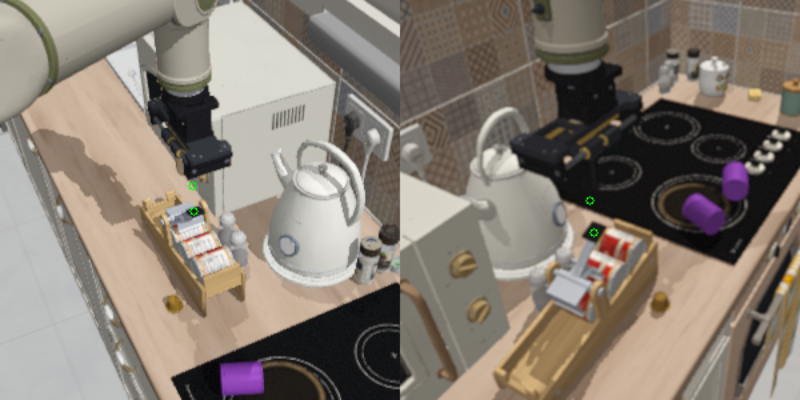

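The projection agrees: TCP directly above the pad. Now I press along the pad's arc.

```bash
python3 -m crank '[[[0,0,25,0,-1],[0,0,45,0,-1],[0,0,52,0,-1],[0,-5,60,0,-1],[0,-9,66,0,-1],[0,-12,72,0,-1],[0,-15,79,0,-1],[0,-17,84,0,-1],[0,-19,89,0,-1],[0,-21,93,0,-1],[0,-22,96,0,-1],[0,-22,96,0,-1],[0,-22,96,0,-1]]]'
python3 - <<'E'
from bench import r
from h import *
o=[]
for n,(x,y) in (("scene",(235,90)),("side",(190,170))):
    c=r.camera(n); o.append(cv2.resize(c["image"][y:y+160,x:x+130,::-1],(390,480),interpolation=cv2.INTER_CUBIC))
cv2.imwrite("pics/press1.png",np.hstack(o))
E
```

```text
time: 3.3
ee_pos: [0.5036, 0.347, 0.1355]
eef_rot: [0.0, 1.0, 0.0, 0.0]
ft_force: [0.3, -1.0, 2.1]
width: 0.0001
grip_force: 1.1
```

View pics/press1.png

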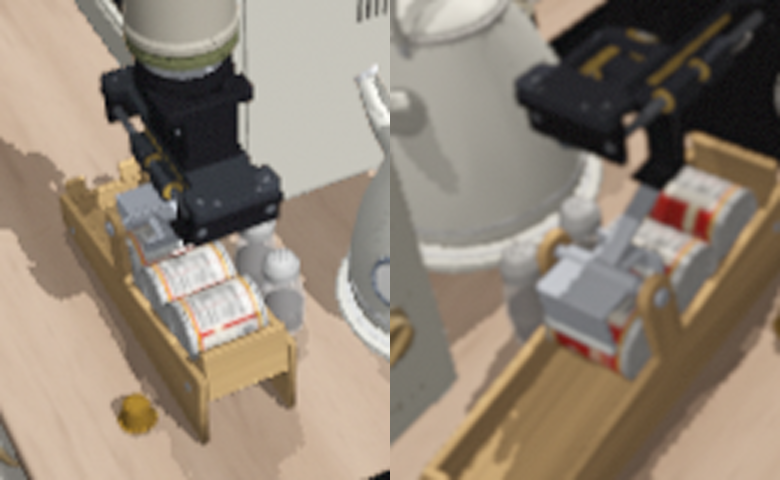

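The lever is partly down, gate rising, and tin 1 still sits at the gate (crop 585,345). I press on a few millimetres.

```bash
python3 -m crank '[[[0,0,2,0,-1],[0,0,4,0,-1],[0,0,4,0,-1]]]';python3 -m crank '[[[0,0,1,0,-1],[0,0,2,0,-1],[0,0,2,0,-1]]]'
python3 - <<'E'
from bench import r
from h import *
o=[]
for n,(x,y) in (("scene",(235,90)),("side",(190,170))):
    c=r.camera(n); o.append(cv2.resize(c["image"][y:y+160,x:x+130,::-1],(390,480),interpolation=cv2.INTER_CUBIC))
cv2.imwrite("pics/press2.png",np.hstack(o))
E
```

```text
time: 3.7
ee_pos: [0.5033, 0.3468, 0.1312]
eef_rot: [-0.0, 1.0, -0.0, 0.0]
ft_force: [0.5, -3.0, 4.5]
width: 0.0004
grip_force: 2.0
time: 4.0
ee_pos: [0.5033, 0.3468, 0.1293]
eef_rot: [0.0, 1.0, -0.0, 0.0]
ft_force: [0.9, -4.2, 4.6]
width: 0.0004
grip_force: 2.6
```

View pics/press2.png

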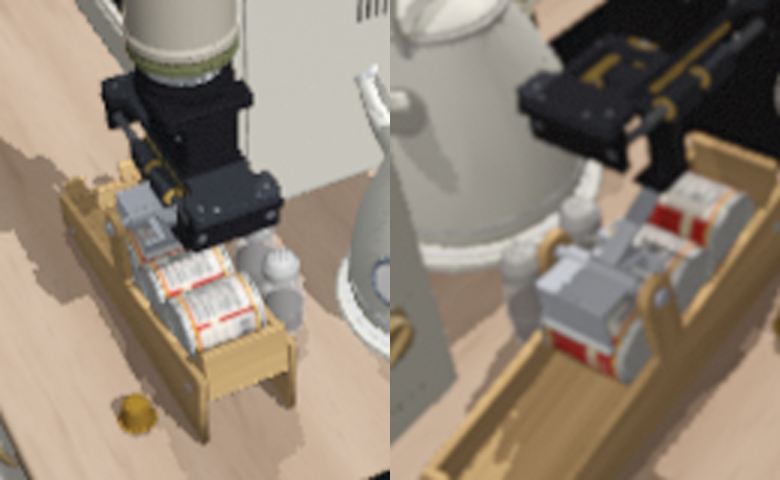

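The gate is higher and tin 1 has edged forward, but it is not through yet. Pressing on until the stop is felt.

```bash
python3 -m crank '[[[0,-1,1.5,0,-1],[0,-1,3,0,-1],[0,-1,3,0,-1]]]';python3 -m crank '[[[0,0,1,0,-1],[0,0,2,0,-1],[0,0,2,0,-1]]]'; python3 -m crank '[[[0,0,0,0,-1],[0,0,0,0,-1],[0,0,0,0,-1],[0,0,0,0,-1]]]'
python3 - <<'E'
from bench import r
from h import *
o=[]
for n,(x,y) in (("scene",(235,90)),("side",(190,170))):
    c=r.camera(n); o.append(cv2.resize(c["image"][y:y+160,x:x+130,::-1],(390,480),interpolation=cv2.INTER_CUBIC))
cv2.imwrite("pics/press3.png",np.hstack(o))
E
```

```text
time: 4.4
ee_pos: [0.5033, 0.3456, 0.1264]
eef_rot: [0.0, 1.0, -0.0, 0.0]
ft_force: [-0.6, -5.1, 5.9]
width: 0.0005
grip_force: 3.0
time: 4.7
ee_pos: [0.5034, 0.3449, 0.1246]
eef_rot: [0.0, 1.0, -0.001, -0.0]
ft_force: [-2.2, -7.9, 10.0]
width: 0.0008
grip_force: 4.6
time: 5.1
ee_pos: [0.5034, 0.345, 0.1246]
eef_rot: [0.0, 1.0, -0.001, 0.0]
ft_force: [-1.1, -7.4, 8.8]
width: 0.0003
grip_force: 4.6
```

View pics/press3.png

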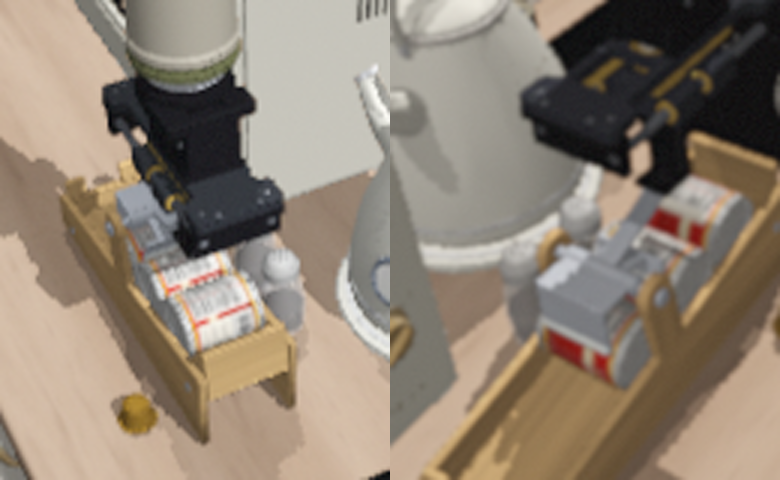

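Gate higher still, tin 1 just behind it, force climbing. Continuing gently.

```bash
python3 -m crank '[[[0,-1,1,0,-1],[0,-1,2,0,-1],[0,-1,2,0,-1]]]';python3 -m crank '[[[0,-1,1,0,-1],[0,-1,2,0,-1],[0,-1,2,0,-1],[0,-1,2,0,-1],[0,-1,2,0,-1],[0,-1,2,0,-1]]]'
python3 - <<'E'
from bench import r
from h import *
o=[]
for n,(x,y) in (("scene",(235,90)),("side",(190,190))):
    c=r.camera(n); o.append(cv2.resize(c["image"][y:y+160,x:x+130,::-1],(390,480),interpolation=cv2.INTER_CUBIC))
cv2.imwrite("pics/press4.png",np.hstack(o))
E
```

```text
time: 5.5
ee_pos: [0.5034, 0.3443, 0.1227]
eef_rot: [0.0, 1.0, -0.0, 0.0]
ft_force: [-1.5, -8.3, 8.6]
width: 0.0006
grip_force: 5.0
time: 6.1
ee_pos: [0.5034, 0.3435, 0.1207]
eef_rot: [0.0, 1.0, -0.0, 0.0]
ft_force: [-1.0, -6.2, 7.9]
width: 0.0004
grip_force: 4.5
```

View pics/press4.png

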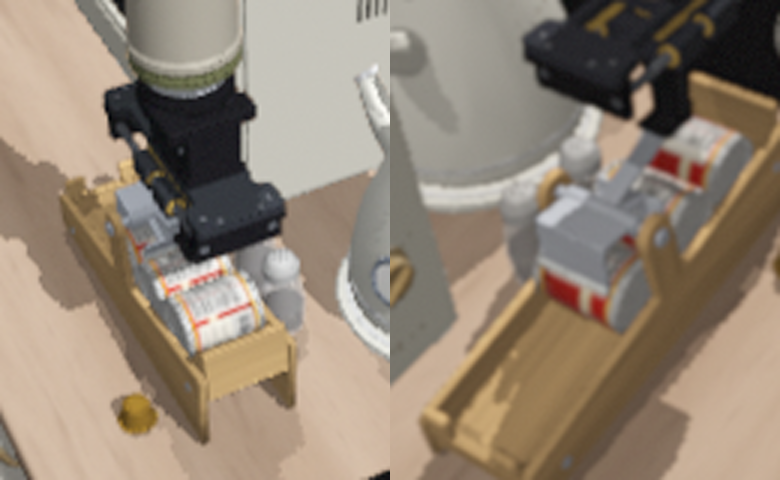

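Tin 1 is still caught under the rising gate (crop 590,290). I use the last look on a composite with the wrist camera and close-ups.

Run:
```python
from bench import r
from h import *
w=r.camera("wrist")["image"];d=r.camera("side")["image"];s=r.camera("scene")["image"]
o=np.zeros((600,800,3),np.uint8)
o[:300,:480]=cv2.resize(w,(480,300))
o[:300,480:]=cv2.resize(s[130:210,265:350],(320,300),interpolation=cv2.INTER_CUBIC)
o[300:,:]=cv2.resize(d[205:295,220:340],(800,600),interpolation=cv2.INTER_CUBIC)[:300] if 0 else cv2.resize(d[215:275,205:365],(800,300),interpolation=cv2.INTER_CUBIC)
cv2.imwrite("pics/last.png",o[:,:,::-1])
```

```text
(no output)
```

View pics/last.png

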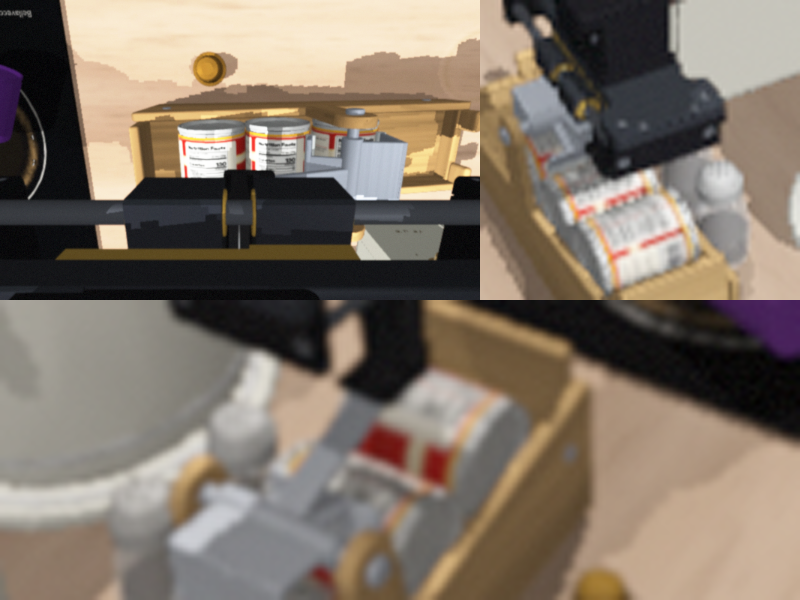

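The fingertips sit on the pad's top (close-up 390,380) and the tins behind are untouched. The gate has not quite reached its height, so I press on, tracking tin 1 numerically.

```bash
cat > t.py <<'E'
from bench import r
from h import *
c=r.camera("side"); s=r.read_state()
h=cv2.cvtColor(c["image"],cv2.COLOR_RGB2HSV)
m=(((h[...,0]<6)|(h[...,0]>174))&(h[...,1]>170)&(h[...,2]>70)).astype(np.uint8); m[:215]=0;m[:,:195]=0;m[:,330:]=0;m[340:]=0
n,l,st,ce=cv2.connectedComponentsWithStats(m)
print("red",[(ce[i].round(0).tolist(),int(st[i,4])) for i in range(1,n) if st[i,4]>8])
p,_=dark(c,(262,214,290,250)); print("t",s["time"],s["ee_pos"].round(4),s["ft_force"].round(1))
E
python3 t.py; python3 -m crank '[[[0,-0.5,1,0,-1],[0,-1,2,0,-1],[0,-1,2,0,-1]]]'; python3 t.py;python3 -m crank '[[[0,-0.5,1,0,-1],[0,-1,2,0,-1],[0,-1,2,0,-1],[0,-1,2,0,-1],[0,-1,2,0,-1]]]'; python3 t.py
```

```text
red [([282.0, 244.0], 35), ([291.0, 248.0], 18), ([247.0, 287.0], 56), ([259.0, 292.0], 20)]
t 6.4 [0.5034 0.3435 0.1207] [-1.1 -7.   7.6]
time: 6.7
ee_pos: [0.5035, 0.3427, 0.1186]
eef_rot: [0.0, 1.0, -0.0, 0.0]
ft_force: [-0.6, -5.4, 7.7]
width: 0.0003
grip_force: 4.0
red [([282.0, 244.0], 32), ([291.0, 248.0], 20), ([247.0, 289.0], 49), ([258.0, 294.0], 16)]
t 6.75 [0.5034 0.3428 0.1187] [ 0.6 -5.2  7.1]
time: 7.25
ee_pos: [0.5034, 0.3421, 0.1166]
eef_rot: [-0.0, 1.0, 0.0, 0.0]
ft_force: [-0.2, -4.4, 6.0]
width: 0.0005
grip_force: 3.3
red [([282.0, 244.0], 33), ([291.0, 248.0], 19), ([246.0, 290.0], 38), ([257.0, 296.0], 12)]
t 7.3 [0.5034 0.342  0.1166] [ 0.4 -3.7  5.4]
```

```bash
python3 -m crank '[[[0,-0.5,1,0,-1],[0,-0.5,2,0,-1],[0,-0.5,2,0,-1],[0,-0.5,2,0,-1]]]'; python3 t.py;python3 -m crank '[[[0,-0.5,1,0,-1],[0,-0.5,2,0,-1],[0,-0.5,2,0,-1],[0,-0.5,2,0,-1],[0,-0.5,2,0,-1]]]'; python3 t.py
```

```text
time: 7.7
ee_pos: [0.5034, 0.3414, 0.1145]
eef_rot: [-0.0, 1.0, -0.0, 0.0]
ft_force: [0.1, -3.4, 5.6]
width: 0.0003
grip_force: 3.1
red [([282.0, 244.0], 29), ([291.0, 248.0], 19), ([245.0, 292.0], 26), ([256.0, 297.0], 10)]
t 7.75 [0.5034 0.3415 0.1145] [ 0.1 -3.4  5.7]
time: 8.25
ee_pos: [0.5034, 0.341, 0.1124]
eef_rot: [-0.0, 1.0, -0.0, 0.0]
ft_force: [0.4, -3.6, 5.5]
width: 0.0
grip_force: 3.1
red [([282.0, 244.0], 30), ([291.0, 248.0], 19), ([244.0, 294.0], 13)]
t 8.3 [0.5034 0.341  0.1125] [-0.8 -4.4  5.6]
```

Run:
```python
from bench import r
from h import *
c=r.camera("side"); f=200/np.tan(np.radians(c["vfov"])/2)
def pr(p): q=R.from_quat(c["attitude"]).inv().apply(np.array(p)-c["eye"]); return (q[:2]/q[2]*f+[c["cx"],c["cy"]]).round(1).tolist()
X=.5035; Y=.3345+.093
for a in (0,.3,.4,.5,.57,.64):
    ca,sa=np.cos(a),np.sin(a)
    o=[]
    for l in (-17,0,17):
        u,v=59+l*np.cos(.32),57+l*np.sin(.32)
        x,z=u*ca+v*sa,v*ca-u*sa
        o.append((round(Y-x/1e3,4),round(.116+z/1e3,4),pr([X,Y-x/1e3,.116+z/1e3]),pr([X-.015,Y-x/1e3,.116+z/1e3])))
    print(a,*o,sep="\n  ")
g=c["image"].max(2)
print("cols 262..302 rows 218..250"); print(g[218:250:1,262:302:2])
```

```text
0
  (np.float64(0.3846), np.float64(0.1677), [270.8, 229.2], [276.8, 231.7])
  (np.float64(0.3685), np.float64(0.173), [275.4, 222.8], [281.3, 225.2])
  (np.float64(0.3524), np.float64(0.1783), [279.8, 216.4], [285.7, 218.7])
0.3
  (np.float64(0.3713), np.float64(0.1527), [275.5, 231.0], [281.3, 233.4])
  (np.float64(0.3543), np.float64(0.153), [280.3, 226.3], [286.1, 228.6])
  (np.float64(0.3373), np.float64(0.1534), [285.0, 221.7], [290.7, 223.9])
0.4
  (np.float64(0.3679), np.float64(0.1469), [276.7, 232.2], [282.5, 234.6])
  (np.float64(0.351), np.float64(0.1455), [281.5, 228.1], [287.3, 230.4])
  (np.float64(0.334), np.float64(0.1442), [286.2, 224.1], [291.9, 226.4])
0.5
  (np.float64(0.3651), np.float64(0.1408), [277.8, 233.6], [283.5, 236.0])
  (np.float64(0.3484), np.float64(0.1377), [282.5, 230.1], [288.2, 232.5])
  (np.float64(0.3317), np.float64(0.1347), [287.2, 226.8], [292.8, 229.1])
0.57
  (np.float64(0.3635), np.float64(0.1364), [278.4, 234.7], [284.1, 237.1])
  (np.float64(0.3471), np.float64(0.1322), [283.1, 231.7], [288.8, 234.1])
  (np.float64(0.3306), np.float64(0
[... 2316 characters left out ...]
 199 206
  206 186]
 [201 202 196 196 163 107 109 111 104 106 113 121 137 153 157 169 201 203
  195 171]
 [200 196 186 185 129 108 109 109 107 107 112 116 129 150 150 158 187 195
  186 152]
 [197 183 187 175 108 108 109 105 114 107 110 115 130 148 139 144 164 180
  168 132]
 [194 181 195 162 116 109 110 113 120 107 109 114 131 144 132 133 144 158
  143 115]
 [189 195 189 145 133 120 111 121 124 114 111 112 132 145 127 127 136 143
  125 105]
 [188 201 174 145 142 136 112 106 116 118 120 114 133 141 124 125 135 134
  118 103]
 [196 193 154 143 144 139 106 100 101 109 127 126 135 140 123 125 134 129
  114 104]
 [198 175 146 143 145 129 108 109 103  99 111 133 142 139 123 123 136 124
  110 104]]
```

```bash
python3 - <<'E'
from bench import r
from h import *
c=r.camera("side"); f=200/np.tan(np.radians(c["vfov"])/2); s=r.read_state()
def pr(p): q=R.from_quat(c["attitude"]).inv().apply(np.array(p)-c["eye"]); return (q[:2]/q[2]*f+[c["cx"],c["cy"]]).round(1).tolist()
e=s["ee_pos"]; print(e,R.from_quat(s["eef_rot"]).as_matrix().round(4).tolist(),s["width"])
for z in (0,.02,.04): print(z,pr(e+[0,0,z]),"corners",[pr(e+[a,b,z]) for a in(-.0095,.0095) for b in (-.015,.015)])
im=c["image"].max(2).astype(int)
for row in range(205,242,2): print(row,"".join("#" if v<35 else "+" if v<75 else "." for v in im[row,255:305]))
E
cp pics/side0.png /tmp/
python3 - <<'E'
import cv2
im=cv2.imread("pics/side0.png").max(2)
for row in range(213,242,2): print(row,"".join("#" if v<35 else "+" if v<75 else "." for v in im[row,255:305]))
E
```

```text
[0.50339559 0.34092971 0.11243854] [[-1.0, -0.0, 0.0005], [-0.0, 1.0, -0.0001], [-0.0005, -0.0001, -1.0]] 0.0005307394081639615
0 [285.5, 236.9] corners [[292.9, 234.4], [285.0, 242.4], [285.9, 231.5], [277.9, 239.4]]
0.02 [284.8, 230.0] corners [[292.3, 227.5], [284.3, 235.5], [285.3, 224.7], [277.1, 232.5]]
0.04 [284.1, 223.0] corners [[291.7, 220.5], [283.6, 228.4], [284.6, 217.7], [276.3, 225.5]]
205 +++++++++++++++++++####++...++++++++#####++#######
207 +++++++++++++++++####+++++++.+++++################
209 ++++++++++++++++++##++++++......+#################
211 +++++++++++++++++++##++++++++....+################
213 +++++++++++++++++##+###++++++....+##++++##########
215 +++++++++++++++##+...++++++++++++##+.......++#####
217 +++++++++++++##+.....+++++#########+............++
219 ####++++++++####+..+++++###########+..............
221 ##########+######++....+###########+..............
223 ################+.......+##########+..............
225 +##########+####+.......+##########+..............
227 ....+#####++++##+.......+##########++.............
229 ........++######+.......+#######
[... 473 characters left out ...]
.........+++...........................+
219 ..................+#++##+++.......................
221 ................+#++++++++##+.....................
223 ...............+#++++++#+##.......................
225 .............++++##+++++#+........................
227 ............++##+++++++#+.........................
229 ................++#####+..........................
231 .....................+............................
233 ..................................................
235 ..................................................
237 ..................................................
239 ..................................................
241 ..................................................
```

The pad outline has shifted by about (7, 5.5) px from rest. That puts the lever near 0.57, just short of release, with the fingers still on top of the pad. A few more millimetres to go.

```bash
python3 -m crank '[[[0,0,1.5,0,-1],[0,0,3,0,-1],[0,0,3,0,-1],[0,0,3,0,-1]]]'; python3 t.py;python3 -m crank '[[[0,0,1.5,0,-1],[0,0,3,0,-1],[0,0,3,0,-1],[0,0,3,0,-1],[0,0,3,0,-1]]]'; python3 t.py
```

```text
time: 8.8
ee_pos: [0.5034, 0.3403, 0.1094]
eef_rot: [0.0, 1.0, -0.0, 0.0]
ft_force: [0.3, -6.4, 7.3]
width: 0.0002
grip_force: 3.8
red [([282.0, 245.0], 26), ([291.0, 249.0], 19)]
t 8.85 [0.5034 0.3403 0.1094] [-0.1 -6.6  6. ]
time: 9.35
ee_pos: [0.5034, 0.3398, 0.1062]
eef_rot: [0.0, 1.0, -0.001, -0.0]
ft_force: [-0.5, -7.2, 6.6]
width: 0.0004
grip_force: 4.1
red [([282.0, 246.0], 23), ([291.0, 249.0], 18), ([221.0, 305.0], 9), ([230.0, 308.0], 13), ([215.0, 320.0], 168), ([229.0, 327.0], 50)]
t 9.4 [0.5034 0.3398 0.1063] [-0.6 -6.5  7.2]
```

Tin 1 has been released and has rolled to the front. I press on to the stop to confirm a full press.

```bash
python3 -m crank '[[[0,0,1.5,0,-1],[0,0,3,0,-1],[0,0,3,0,-1]]]'; python3 -m crank '[[[0,0,1.5,0,-1],[0,0,3,0,-1],[0,0,3,0,-1]]]'; python3 t.py
python3 - <<'E'
from bench import r
im=r.camera("side")["image"].max(2)
for row in range(215,246,2): print(row,"".join("#" if v<35 else "+" if v<75 else "." for v in im[row,255:305]))
E
```

```text
time: 9.7
ee_pos: [0.5035, 0.3394, 0.1036]
eef_rot: [0.001, 1.0, -0.001, -0.0]
ft_force: [-1.7, -9.1, 8.6]
width: 0.0002
grip_force: 6.0
time: 10.0
ee_pos: [0.5038, 0.3395, 0.1027]
eef_rot: [0.001, 1.0, -0.001, 0.0]
ft_force: [-7.1, -14.4, 26.0]
width: 0.0006
grip_force: 14.8
red [([282.0, 246.0], 19), ([291.0, 249.0], 17), ([221.0, 305.0], 9), ([230.0, 308.0], 13), ([215.0, 319.0], 169), ([229.0, 327.0], 50)]
t 10.05 [0.5038 0.3395 0.1027] [ -7.7 -13.6  26.5]
215 ++++++++++++++++++++###++++..+...+##+......++#####
217 ++++++++++++++++++#+++#+++++++...+##............++
219 ++++++++++++++++##+...++++++########+.............
221 #+++++++++++++##+....+++++##########+.............
223 #######+++++####++.+++++############..............
225 ##################+.....+###########..............
227 #################+.......###########+.............
229 ..+########+++###........+##########+.............
231 .....++#####+++##+.......+#########+..............
233 ..........++#####+.....+###########+..............
235 ...............++++++##############+..............
237 ......................+++#######++................
239 ..........................++++....................
241 ..................................................
243 ..................................................
245 ..................................................
```

The stop is reached (26 N at z=0.103). Now I let the lever up along the same arc and clear it.

```bash
python3 -m crank '[[[0,0,-6,0,-1],[0,1,-12,0,-1],[0,2,-18,0,-1],[0,4,-25,0,-1],[0,7,-32,0,-1],[0,10,-39,0,-1],[0,14,-46,0,-1],[0,18,-53,0,-1],[0,22,-60,0,-1],[0,26,-68,0,-1],[0,27,-78,0,-1],[0,27,-95,0,-1],[0,27,-110,0,-1],[0,27,-110,0,-1],[0,27,-110,0,-1],[0,27,-110,0,-1],[0,27,-110,0,-1],[0,27,-110,0,-1],[0,27,-110,0,-1]]]'; python3 t.py
python3 - <<'E'
from bench import r
im=r.camera("side")["image"].max(2)
for row in range(205,246,2): print(row,"".join("#" if v<35 else "+" if v<75 else "." for v in im[row,255:305]))
E
```

```text
time: 12.0
ee_pos: [0.503, 0.3681, 0.2098]
eef_rot: [-0.0, 1.0, -0.0, -0.0]
ft_force: [0.3, -0.1, 0.3]
width: 0.0004
grip_force: 0.0
red [([221.0, 305.0], 10), ([230.0, 308.0], 9), ([215.0, 319.0], 163), ([228.0, 329.0], 45)]
t 12.05 [0.503  0.3682 0.2099] [-0.3 -0.1 -0.3]
205 ...........++++###################################
207 ..................++##############################
209 .......................++#########################
211 ............................++####################
213 .................................+++++++##########
215 ...........................................++#####
217 ...................+++..........................++
219 ..................+######++.......................
221 ................+###########+.....................
223 ...............+###########+......................
225 .............+###########+........................
227 ............++##########+.........................
229 ................++#####+..........................
231 ....................++............................
233 ..................................................
235 ..................................................
237 ..................................................
239 ..................................................
241 ..................................................
243 ..................................................
245 ..................................................
```

Lever fully back to its rest outline. Second press along the same arc, to the stop.

```bash
python3 -m crank '[[[0,0,20,0,-1],[0,0,35,0,-1],[0,-1,42,0,-1],[0,-5,50,0,-1],[0,-9,57,0,-1],[0,-13,64,0,-1],[0,-17,71,0,-1],[0,-20,78,0,-1],[0,-23,85,0,-1],[0,-25,91,0,-1],[0,-26,96,0,-1],[0,-27,100,0,-1],[0,-28,103,0,-1],[0,-28,105,0,-1],[0,-28,107,0,-1],[0,-28,108,0,-1],[0,-28,108,0,-1],[0,-28,108,0,-1]]]'; python3 t.py
python3 - <<'E'
from bench import r
im=r.camera("side")["image"].max(2)
for row in range(215,246,2): print(row,"".join("#" if v<35 else "+" if v<75 else "." for v in im[row,255:305]))
E
```

```text
time: 13.9
ee_pos: [0.504, 0.3381, 0.1031]
eef_rot: [0.001, 1.0, -0.001, 0.0]
ft_force: [-2.6, -6.6, 11.1]
width: 0.0003
grip_force: 6.1
red [([235.0, 295.0], 156), ([254.0, 295.0], 12), ([246.0, 305.0], 33), ([220.0, 306.0], 9), ([215.0, 320.0], 166), ([229.0, 327.0], 51)]
t 13.95 [0.504  0.3382 0.1031] [-1.6 -7.9 10.7]
215 +++++++++++++++++++++###++++++....+#+......++#####
217 ++++++++++++++++++#++++++++++++..+##............++
219 +++++++++++++++##+.....+++++########+.............
221 ###+++++++++++##+....+++++##########+.............
223 #######++++++####++++...+###########+.............
225 ##################+......###########+.............
227 #################+.......+##########+.............
229 ...++######+++###+.......+##########+.............
231 .......++##++++##+.......+#########+..............
233 ............++####+...++###########+..............
235 ....................+##############++.............
237 ......................+++#######++................
239 ..........................+++.....................
241 ..................................................
243 ..................................................
245 ..................................................
```

Tin 2 rolled down behind tin 1. A small extra push seats the stop, then I release.

```bash
python3 -m crank '[[[0,0,1,0,-1],[0,0,1.5,0,-1],[0,0,1.5,0,-1],[0,0,1.5,0,-1]]]'; python3 -m crank '[[[0,0,-6,0,-1],[0,1,-12,0,-1],[0,2,-18,0,-1],[0,4,-25,0,-1],[0,7,-32,0,-1],[0,10,-39,0,-1],[0,14,-46,0,-1],[0,18,-53,0,-1],[0,22,-60,0,-1],[0,26,-68,0,-1],[0,27,-78,0,-1],[0,27,-95,0,-1],[0,27,-130,0,-1],[0,27,-150,0,-1],[0,27,-150,0,-1],[0,27,-150,0,-1],[0,27,-150,0,-1],[0,27,-150,0,-1],[0,27,-150,0,-1],[0,27,-150,0,-1]]]'; python3 t.py
python3 - <<'E'
from bench import r
import cv2,numpy as np
c=r.camera("side")["image"]; im=c.max(2)
for row in range(215,234,2): print(row,"".join("#" if v<35 else "+" if v<75 else "." for v in im[row,255:305]))
s=r.camera("scene")["image"]; a=cv2.imread("pics/scene0.png")[:,:,::-1]
d=np.abs(s.astype(int)-a).max(2)
for n,(x0,y0,x1,y1) in dict(capsule=(270,218,292,238),shakers=(315,158,340,200),back_lane=(285,180,332,215)).items(): print(n,(d[y0:y1,x0:x1]>40).mean().round(3))
# saturation of lane rear: wood vs white tin
h=cv2.cvtColor(s,cv2.COLOR_RGB2HSV)[...,1]
for row in range(150,226,4): print(row,"".join("W" if v>75 else "." for v in h[row,250:336:2]))
E
```

```text
time: 14.4
ee_pos: [0.5041, 0.3382, 0.1027]
eef_rot: [0.001, 1.0, -0.0, 0.001]
ft_force: [-5.3, -9.9, 18.0]
width: 0.0005
grip_force: 10.4
time: 16.4
ee_pos: [0.5029, 0.3671, 0.2502]
eef_rot: [-0.0, 1.0, -0.0, -0.0]
ft_force: [0.2, 0.2, -1.2]
width: 0.0005
grip_force: 0.0
red [([269.0, 273.0], 21), ([235.0, 295.0], 149), ([246.0, 305.0], 32), ([215.0, 320.0], 165), ([227.0, 331.0], 35)]
t 16.45 [0.503  0.3671 0.2504] [ 0.1 -0.2  0. ]
215 ...........................................++#####
217 ...................+++...........................+
219 ..................+######++.......................
221 ................+###########+.....................
223 ...............+###########.......................
225 .............+#++########+........................
227 ............++#+++++#++#+.........................
229 ................++#####...........................
231 ..................................................
233 ..................................................
capsule 0.0
shakers 0.121
back_lane 0.483
150 .......WWW.WWWWWWW.......WW................
154 ...WW...WWW.WWWW..........WW...............
158 ..WWW.....WW...............W...............
162 ...WWWW....WW..............WW..............
166 .....WWW....WW.............WW..............
170 .....WWWWW.WWW.WW........WW.W..............
174 ......WWWWWWWW..W..W.WWW.WWW.W.............
178 .......WWWWWWWW..WWWW.WWWWWW.WW............
182 .......WWWWWWWW...WWW.WWWWWWWWWWW..........
186 ..........WWWWWW..WWWWWWWWWWWWWWWWW........
190 ...........WWWWWWWWWWWWWWWWWWWWWWWWWW......
194 ............WWWWWWWWWWWWWWWWWWWWWWWWWW.....
198 ............WWWWWWWWWWWWWWWWWWWWWWWWWWWW...
202 ...............WWWWWWWWWWWWWWWWWWWWWWWWWWW.
206 ...............WWWWWWWWWWWWWWWWWWWWWWWWWWW.
210 ................WWWWWWWWWWWWWWWWWWWWWWWWWW.
214 ...............W.WWWWWWWWWWWWWWWWWWWWWWWWW.
218 ...................WWWWWWWWWWWWWWWW..WWWWW.
222 .............WWWWW...WWWWWWWWW.........WWW.
```

The rear lane is empty, tin 3 is at the gate (about 269,273), two tins are at the front, the lever is at rest and the gripper is clear.

```bash
python3 -c "
from bench import r
print(r.close_job())"
```

```text
the job is handed in; nothing more can be done
None
```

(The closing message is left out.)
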